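# Wedge the lamp carrier into the demonstration panel

## Robot

A 7-joint arm with a two-finger parallel gripper is mounted at the origin on the work surface. World frame = base frame: x ahead of the robot, y to its left, z up, the work surface at z = 0. Lengths are in m, angles in rad, forces in N, time in s.
With the tool pointing down it reaches from about 0.35 to 0.9 m from the base axis. Payload 8.1 kg.
Tool frame: the origin (TCP) lies midway between the tips of the shut fingers; the grasp point (between the pads) lies 19 mm behind it (robot.grasp_offset is the distance from the TCP to the grasp point, in m); z points along the fingers, y is the line along which they close (so a half turn about z gives the same grasp; the last joint's range is limited). The gripper opens to 92 mm and grips with 3 to 60 N. Pads are 19 mm wide; open, the fingers measure 130 mm over their backs; the gripper's body (75 mm by 190 mm) begins 47 mm behind the grasp point.
Start: joints at [1.123, 0.434, 0.025, 1.573, -0.012, 1.134, -0.075], TCP at [0.211, -0.588, 0.227] pointing down, gripper open.
Joint ranges: [-2.62, 2.62], [-0.44, 2.09], [-1.27, 1.32], [0.08, 2.57], [-1.32, 4.46], [0.12, 2], [-2.74, 2.74]. Speed limits (rad/s): [2.22, 2.22, 3.01, 3.01, 3.14, 3.14, 3.14].

## Interface

Orientations are given as a rotation vector (axis times angle).
In Python, from station import sense, optics, robot gives the robot as it stands. The module is installed in compiled form; this text tells all that it offers.
- The arm moves only by the tool jog_arm, never from a script. Its argument "series" is a list that holds one entry, the list of rows, each a list of 5 numbers: the shift along the world's x, y, z in mm, then the turn about the world's z in degrees, then the closure, from -1 (fully open) to 1 (shut). In form: [[[tx, ty, tz, spin, gripper], ...]]. A call has 1 to 10 rows; each row shifts and turns the commanded pose from where the row before left it; what a row does not reach is not made up. A row lasts 1/10 s, in which the tool goes at most 50 mm and 8.59 degrees, less where a joint would pass 70% of its speed; a pose out of reach is approached as far as the arm can. A call is refused whole if a number of a shift passes 50 or a number of a turn 8.59, either way. A call with a gripper value outside its range is refused whole. The fingers move at their own pace and stop on an object; the grip force is fixed at half the most. Time passes only in rows, so rows that do not move let the fingers close. It gives the time, the measured TCP pose, the force, the opening and the grip force at its end, in the units of the state.
- sense(): the state, without advancing time (a new reading comes with each control period).
- optics.snapshot(name): name is "scene" or "top" or "wrist"; returns the picture (420x560x3 uint8, blue, green, red); there is no depth.
- optics.camera_model(name): a dict with "mtx" (3x3 intrinsics, pixels), "R" (3x3) and "t" (3): a world point X has camera coordinates R X + t. Camera axes: x right, y down, z forward; pixel columns grow to the right and rows downward; lengths in m; the calibration is good to about 2 mm. A picture is of the moment at which its call begins: read the wrist's pose just before it. camera_model takes no time and is no camera call; for the wrist camera it gives the pose at the moment of the call.
- robot.sign_off(): hands the job in; it is judged then, once.
The state is a dict: "time": time; "joint_positions": joint angles; "joint_vel": joint speeds; "effort": joint torques, N m; "eef_pos": TCP position; "ee_rot": TCP orientation; "contact_force": force on the tool from outside, world axes, zero at the start; "torque": the same for the moment, N m; "finger_gap": finger opening in m; "grip_force": force on a finger pad.
Only numpy, scipy, OpenCV 4.12 (cv2) and the standard library are available. Lean on these libraries where they do the work, as an engineer would, in place of code of your own. Each camera call takes 0.05 s, during which the arm holds its last target. There are 200 camera calls.

## Task

Put the lamp carrier on the black panel in front of the wide mouth of the brass way, narrow end first, and slide it along the way until it wedges tight between the two rails: push it home firmly, but do not force it, because the bakelite cracks. Let go and leave it wedged there. Leave the red switch off and the other things where they stand.

Things in the scene. Friction and masses are not known exactly. Their poses are not given: they have to be found in the camera images.
- carrier: Loose lamp carrier, 240-390 g. Aluminium dovetail foot 70 mm long (x), 14 mm high, flanks leaning in 30 deg. +y flank parallel to x, bottom edge at y=+27 mm; -y flank tapered 6 deg, bottom edge at y=-23 mm at the front (x=+35, narrow end, goes in first), -30 mm at the rear (x=-35). Origin: underside, on the pillar's axis; z up.
- nose (a point): On the carrier: bottom edge middle of its narrow front end (carrier x=+35 mm, y=0, z=0).
- pillar (a point): On the carrier, 46 mm above its underside: middle of the blue square pillar, 24 x 24 mm, z=14 to 64 mm above the underside, the place to grip or push. Above it a brass collar and amber bulb up to z=82 mm.
- panel: Fixed black bakelite panel 250 (x) x 180 (y) x 18 mm (z), origin at the centre of its underside, top at z=18 mm. At x=-25 to +95 mm two brass rails, up to 18 mm high above it, form a dovetail way leading to +x; wide mouth at the -x end. Panel at x<-25, y about +30 is free and flat, to set the carrier down. Two brass posts 18 mm high at y=-60, x=-70 and +75.
- mouth (a point): Middle of the mouth of the way, on the panel's top: panel x=-25, y=+25.5 mm. The mouth is 9 to 12 mm wider than the carrier's narrow end. The carrier slides in flat on the panel, its x axis along the panel's, and drifts to y=+30 mm as the way narrows (all narrowing is on the -y side).
- home (a point): On the panel's top at panel x=+43, y=+30 mm: where the carrier's origin is on average when wedged. The -y rail is clamped by hand, up to 1.5 mm either way sideways (not reported), and yields a little on stiff springs (30 N/mm), so the true place lies up to 17 mm before or beyond along x and must be felt.
- rail: Straight brass rail, +y side of the way, 120 mm long. Origin: middle of its face's foot (panel x=+35, y=+57 mm), axes as the panel's. The carrier slides with 1-2 N till it meets both rails; then resistance climbs some 5 N per mm. Pushed home along the way with 13-18 N, free to shift sideways, it wedges and stays when let go. Over about 22 N is forcing; held stiffly off one rail it is not tight.
- rocker (a joint): Red rocker switch on the panel: 0 rad is off (as it starts), 0.4 rad is on; turns when its raised half is pressed. To be left off.
- rocker_top (a point): Middle of the red rocker, 44 x 24 mm, on the panel beside the way (panel x = 0, y = -56 mm), about 20 mm above the panel's top at most.
- cup: Copper calorimeter cup, 68 mm across, 75 mm high, loose, origin under its centre. Leave alone. It and the carrier stand on either side of the panel, which on which side varies.
- weight: Brass knurled weight, 45 mm across, 68 mm high, 500 g, loose, origin under its centre. Leave alone.
- crucible: Pale ceramic crucible, 44 mm across, 40 mm high, loose, origin under its centre. Leave alone.
- stopwatch: Chrome stopwatch lying flat, 52 mm across, 12 mm high, loose, origin under its centre. Leave alone.
Mind the look-alikes: they are no part of the job. What is meant by the carrier is not green, purple or turquoise, and is the larger of those in its own colour.

How it is judged:
By the outcome, as a careful person would: the job done as asked, in the order asked, and still so for the second after the job is handed in, with the robot touching nothing.
It also fails if it takes over 48 s, if anything falls off the work surface, if the arm or the gripper's body presses on something with over 40 N, if the wrist force passes 120 N, or if a joint passes its speed limit or range.

## Working session

There is one attempt and no reset: what is moved stays moved. The work goes in short steps, Python scripts to look and compute and a tool call to move; the robot and the scene stay as the last step left them, time stands still between calls to the robot, and variables do not carry over. Pictures are saved under pics/ and viewed, at most 10 in all, crops included, and the job is handed in when it is done.

Besides the shell and the picture viewer there is one more tool, called after ">>>" as a command line: name --argument value ..., lists and objects as JSON in quotes. jog_arm: Moves the arm, as the interface text tells. Its arguments: {"type":"object","properties":{"series":{"type":"array"}},"required":["series"]}

```bash
mkdir -p pics; python3 - <<'E'
from station import sense, optics, robot
import cv2
for n in("scene","top"):
    cv2.imwrite(f"pics/{n}0.png",cv2.resize(optics.snapshot(n),(784,588)))
s=sense();print(s)
m=optics.camera_model("top");print(m)
E
```

```text
{'time': 0.1, 'joint_positions': array([ 1.12344141,  0.43513495,  0.02496095,  1.57399405, -0.01157556,
        1.13399493, -0.07507215]), 'joint_vel': array([ 0.00046034, -0.00052915,  0.00045334, -0.00301533, -0.00014897,
        0.00129611, -0.00140813]), 'effort': array([ 4.62068478e-03, -6.69129539e+01,  9.88832898e-01, -3.15143752e+01,
       -6.04309654e-02,  3.75282147e-02,  6.54038104e-05]), 'eef_pos': array([ 0.2110263 , -0.58781764,  0.22603938]), 'ee_rot': array([-3.09372403e+00, -5.38602621e-01,  5.92591787e-04]), 'contact_force': array([-0.59596094,  0.31055167, -0.47011884]), 'torque': array([0.00994371, 0.03121117, 0.03662082]), 'grip_force': 0.0, 'finger_gap': 0.09189453909119598}
{'mtx': array([[447.44433427,   0.        , 288.31247129],
       [  0.        , 447.44433427, 205.55166906],
       [  0.        ,   0.        ,   1.        ]]), 'R': array([[ 1.31985563e-02, -9.99909568e-01,  2.57939650e-03],
       [-9.79843155e-01, -1.34478440e-02, -1.99315193e-01],
       [ 1.99331856e-01,  1.03268785e-04, -9.79932039e-01]]), 't': array([0.02638013, 0.49911398, 1.14504068])}
```

View pics/scene0.png

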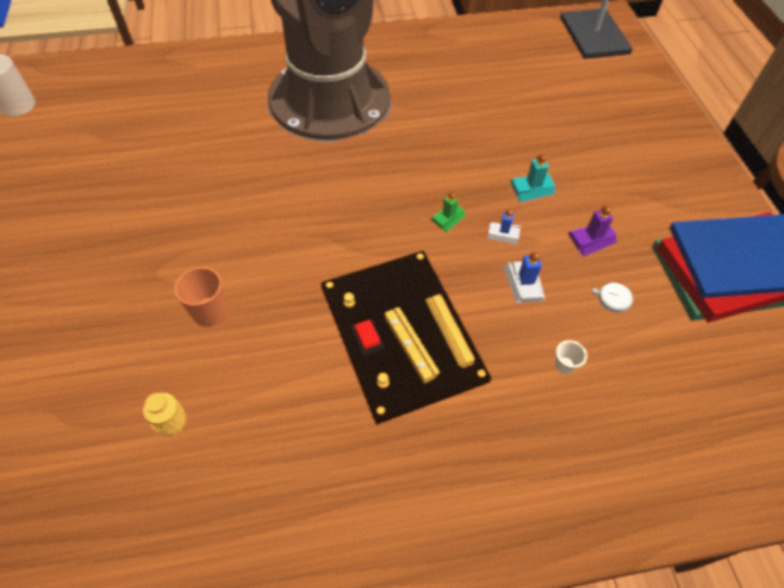

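View pics/top0.png

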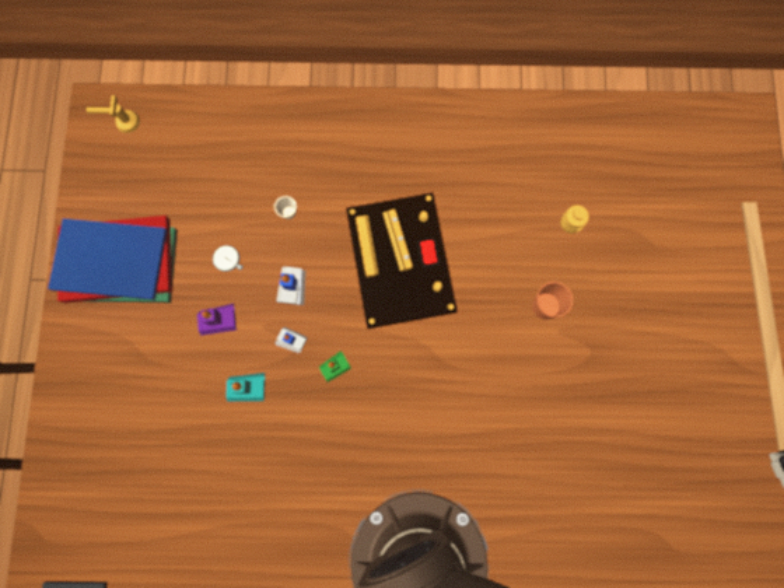

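The carrier is the larger blue and white piece, at about (290,285) in the top view and (527,278) in the scene view. The panel's corners in the top view are about (347,208), (433,193), (456,312) and (368,328). The wide mouth of the way faces the robot. I'll enlarge crops for precise measurement.

```bash
cat > h.py <<'E'
import numpy as np, cv2
from station import sense, optics, robot
def w(n,px,z,m=None):
    m=m or optics.camera_model(n)
    R,t=np.array(m["R"]),np.array(m["t"])
    d=R.T@np.linalg.solve(np.array(m["mtx"]),[px[0],px[1],1.]); c=-R.T@t
    return (c+d*(z-c[2])/d[2])
E
python3 - <<'E'
from h import *
for p in [(347,208),(433,193),(456,312),(368,328)]: print(w("top",(p[0]/1.4,p[1]/1.4),.018).round(4))
print(w("top",(290/1.4,285/1.4),.014).round(4))
im=optics.snapshot("top")
# orig px: panel 243..331,135..238 ; carrier 190..225,180..230
a=cv2.resize(im[132:242,185:335],None,fx=5.3,fy=5.3,interpolation=cv2.INTER_CUBIC)
cv2.imwrite("pics/topc.png",a);print(a.shape)
E
```

```text
[0.6675 0.1492 0.018 ]
[ 0.7017 -0.0237  0.018 ]
[ 0.4586 -0.0694  0.018 ]
[0.4249 0.101  0.018 ]
[0.5086 0.2568 0.014 ]
(583, 795, 3)
```

View pics/topc.png

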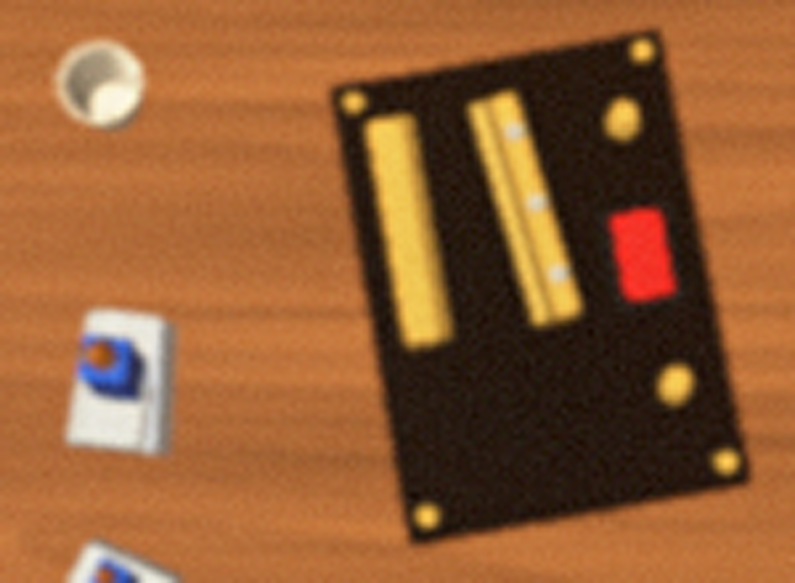

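The carrier's narrow end points away from the robot (up in the crop), with a heading of about -9°. The panel's heading is about +10°. Next I'll move over for a wrist view.

>>> jog_arm --series '[[[20,40,20,6,-1],[25,40,20,6,-1],[25,40,20,6,-1],[25,40,20,6,-1],[25,40,10,6,-1],[25,40,0,6,-1],[25,40,0,6,-1],[20,40,0,6,-1],[20,40,0,6,-1],[20,40,0,6,-1]]]'

```text
time: 1.15
eef_pos: [0.4397, -0.1894, 0.3153]
ee_rot: [2.407, 2.019, -0.0]
contact_force: [0.5, 0.0, -0.6]
finger_gap: 0.0918
grip_force: 0.0
```

>>> jog_arm --series '[[[10,40,0,0,-1],[10,40,0,0,-1],[10,40,0,0,-1],[0,40,0,0,-1],[0,40,0,0,-1],[0,40,0,0,-1],[0,40,0,0,-1],[0,40,0,0,-1],[0,40,0,0,-1],[0,0,0,0,-1]]]'

```text
time: 2.15
eef_pos: [0.468, 0.1749, 0.3154]
ee_rot: [-2.401, -2.022, -0.003]
contact_force: [-0.7, 0.9, 0.1]
finger_gap: 0.0919
grip_force: 0.0
```

```bash
python3 - <<'E'
from h import *
s=sense();print(s["time"],s["eef_pos"],s["ee_rot"],s["joint_vel"].round(3))
m=optics.camera_model("wrist")
im=optics.snapshot("wrist");cv2.imwrite("pics/w1.png",cv2.resize(im,(784,588),interpolation=cv2.INTER_CUBIC))
print(m)
import pickle;pickle.dump(m,open("m1.pkl","wb"))
E
```

```text
2.15 [0.46797762 0.17485441 0.31544062] [-2.40093325 -2.0221275  -0.00277863] [ 0.058 -0.018  0.07   0.023  0.008  0.011  0.088]
{'mtx': array([[364.74735538,   0.        , 278.25648855],
       [  0.        , 364.74735538, 213.52323225],
       [  0.        ,   0.        ,   1.        ]]), 'R': array([[ 9.85475201e-01, -1.69818658e-01,  5.02081754e-04],
       [-1.64030136e-01, -9.51110091e-01,  2.61693924e-01],
       [-4.39629759e-02, -2.57975228e-01, -9.65150785e-01]]), 't': array([-0.43216148,  0.18606932,  0.54004799])}
```

View pics/w1.png

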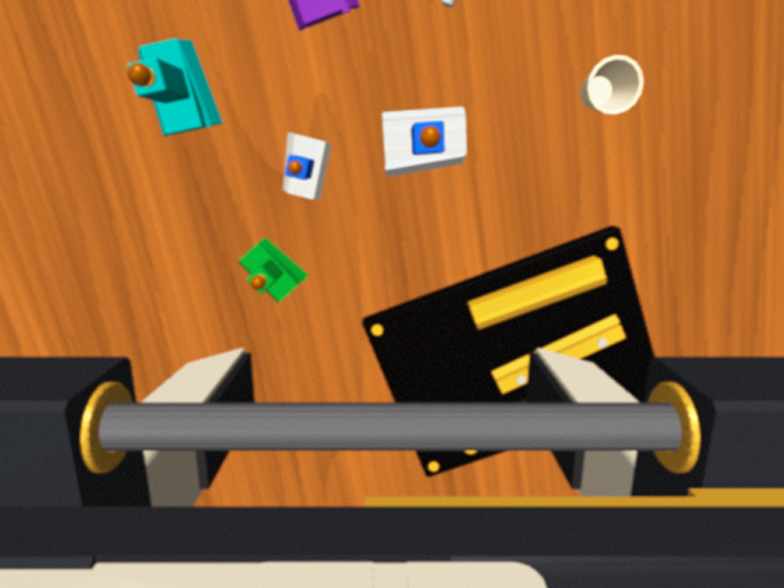

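The wrist view shows the carrier at about (427,140), heading right. The panel's left edge runs from (365,321) to (617,229), and both rails are visible. I'll enlarge it.

```bash
python3 - <<'E'
from h import *
im=cv2.imread("pics/w1.png") # 1.4 scale
a=cv2.resize(im[90:190,365:485],(600,500),interpolation=cv2.INTER_CUBIC) # x5 
b=cv2.resize(im[215:400,355:665],(800,478),interpolation=cv2.INTER_CUBIC)[:, :] # x2.58
cv2.imwrite("pics/c1.png",a);cv2.imwrite("pics/c2.png",b)
E
```

```text
(no output)
```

View pics/c1.png

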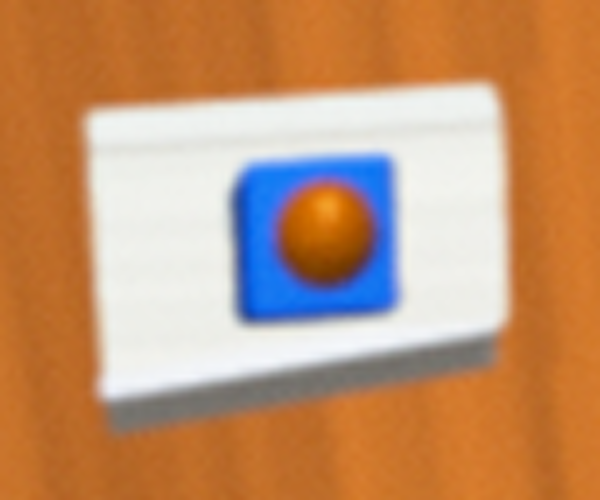

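View pics/c2.png

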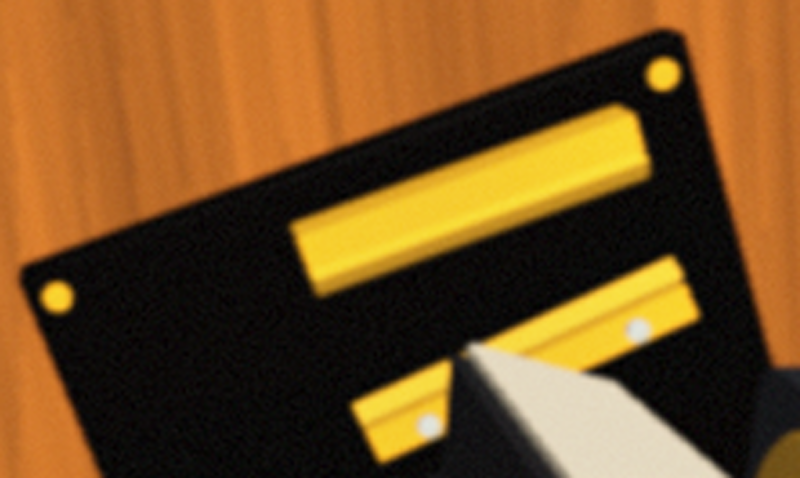

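The crops show the pillar's top corners at about (245,165), (392,155), (398,305) and (245,320). The panel dots are at (57,297) and (663,73). Next I'll compute the poses.

```bash
python3 - <<'E'
from h import *
import pickle
m=pickle.load(open("m1.pkl","rb"))
c1=lambda u,v:((365+u/5)/1.4,(90+v/5)/1.4)
c2=lambda u,v:((355+u*310/800)/1.4,(215+v*185/478)/1.4)
W=lambda p,z:w("wrist",p,z,m)
T=lambda u,v,z:w("top",(185+u/5.3,132+v/5.3),z)
print("cam",-np.array(m["R"]).T@m["t"])
P=[W(c1(*p),.064)[:2] for p in[(245,165),(392,155),(398,305),(245,320)]]
print("pillar",np.round(P,4),np.mean(P,0)); h=np.array(P[1])-P[0]+P[2]-P[3];print(np.degrees(np.arctan2(h[1],h[0])))
print("bulb",W(c1(325,232),.074))
for n,p,z in[("rear+y bot",(85,110),0),("front+y bot",(495,85),0),("r+y top",(90,150),.014),("f+y top",(500,125),.014),("r-y top",(102,390),.014),("f-y top",(505,325),.014),("r-y b",(107,432),0),("f-y b",(495,362),0)]: print(n,W(c1(*p),z).round(4))
dt=np.array([T(*p,.0185)[:2] for p in[(353,101),(642,50),(727,461),(427,516)]])
print("dots top",dt.round(4),dt.mean(0)); h=dt[0]-dt[3]+dt[1]-dt[2];y=np.arctan2(h[1],h[0]);print(np.degrees(y))
dw=np.array([W(c2(*p),.0185)[:2] for p in[(57,297),(663,73)]])
h=dw[1]-dw[0];print("dots wrist",dw.round(4),np.degrees(np.arctan2(h[1],h[0])), "top-wrist",dt[3]-dw[0],dt[0]-dw[1])
yw=np.arctan2(h[1],h[0])
print("halfspan", np.linalg.norm(dt[0]-dt[3]),np.linalg.norm(dt[0]-dt[1]))
c=dw.mean(0)+np.linalg.norm(dt[0]-dt[1])/2*np.array([np.sin(yw),-np.cos(yw)])
R=np.array([[np.cos(yw),-np.sin(yw)],[np.sin(yw),np.cos(yw)]])
print("centre w",c)
for n,p,z in[("rail+ lower edge rear",(320,297),.018),("front",(650,178),.018),("rail+ up rear",(290,225),.036),("rail+ low rear top?",(318,290),.036),("r- tip",(352,405),.036),("r- front",(672,257),.036)]: print(n,((W(c2(*p),z)[:2]-c)@R*1000).round(1))
E
```

```text
cam [0.48014752 0.24290233 0.47275151]
pillar [[0.5033 0.2668]
 [0.5255 0.2644]
 [0.5233 0.2426]
 [0.4997 0.2444]] [0.51292774 0.25454221]
-5.209244979886403
bulb [0.51296756 0.25480803 0.074     ]
rear+y bot [ 0.4808  0.2842 -0.    ]
front+y bot [0.5519 0.2761 0.    ]
r+y top [0.4805 0.2765 0.014 ]
f+y top [0.5497 0.2687 0.014 ]
r-y top [0.4757 0.2372 0.014 ]
f-y top [0.5463 0.2361 0.014 ]
r-y b [0.4752 0.2297 0.    ]
f-y b [0.5457 0.2299 0.    ]
dots top [[ 0.6601  0.1384]
 [ 0.6908 -0.0148]
 [ 0.4691 -0.0597]
 [ 0.4384  0.094 ]] [0.5645899  0.03945107]
11.393063849965431
dots wrist [[0.4428 0.0938]
 [0.6644 0.1386]] 11.418741858006896 top-wrist [-0.00443409  0.00015817] [-0.00428112 -0.00015106]
halfspan 0.22616861564637342 0.1562511641895217
centre w [0.56909468 0.03959543]
rail+ lower edge rear [-24.   43.4]
front [99.4 43.2]
rail+ up rear [-26.2  78.7]
rail+ low rear top? [-24.7  52.9]
r- tip [-27.2   7.6]
r- front [93.4 20. ]
```

>>> jog_arm --series '[[[22,40,-20,3.3,0],[23,39,-30,0,0],[0,0,-40,0,0],[0,0,-40,0,0],[0,0,-30,0,0],[0,0,0,0,0]]]'

```text
time: 2.8
eef_pos: [0.5108, 0.2414, 0.1535]
ee_rot: [-2.353, -2.08, 0.013]
contact_force: [0.4, 1.3, 0.3]
finger_gap: 0.049
grip_force: 0.0
```

```bash
python3 - <<'E'
from h import *
s=sense();print(s["eef_pos"],s["finger_gap"]);r=s["ee_rot"];print(2*np.degrees(np.arctan2(r[1],r[0]))-90)
m=optics.camera_model("wrist")
im=optics.snapshot("wrist");cv2.imwrite("pics/w2.png",cv2.resize(im,(784,588),interpolation=cv2.INTER_CUBIC))
R,t,K=map(np.array,(m["R"],m["t"],m["mtx"]))
for P in[(.513,.254,.064),(.513,.254,.08)]:
    q=K@(R@np.array(P)+t);print(q[:2]/q[2]*1.4)
E
```

```text
[0.5107794  0.24138346 0.15351361] 0.04902684487980939
-367.0272425523177
[390.83402583 276.76371856]
[390.75326744 284.61595003]
```

View pics/w2.png

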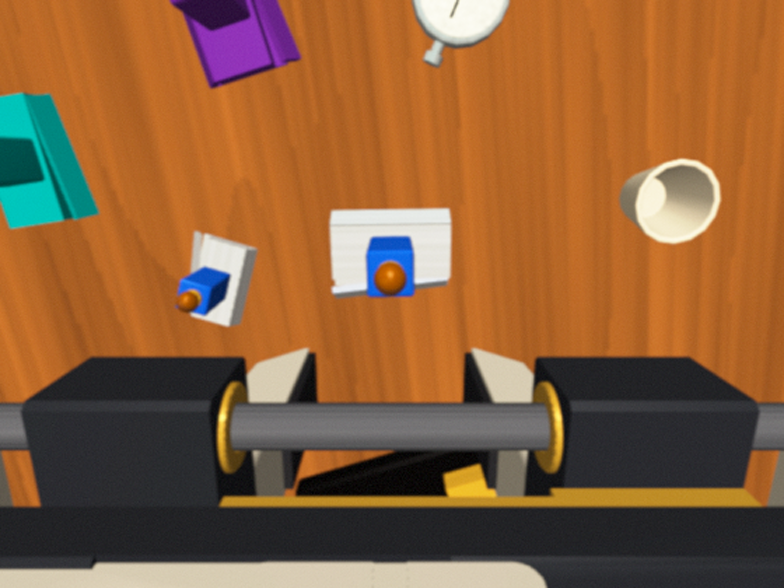

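The carrier is square to the gripper and centred between the fingers, with the pillar at (390,275). The TCP only needs +12.6 mm in y before descending.

>>> jog_arm --series '[[[2,12.5,0,0,0],[0,0,-35,0,0],[0,0,-35,0,0],[0,0,-35,0,0],[0,0,-20,0,0],[0,0,0,0,0]]]'

```text
time: 3.45
eef_pos: [0.5146, 0.2576, 0.0321]
ee_rot: [-2.352, -2.083, 0.002]
contact_force: [-0.4, -1.0, -0.1]
finger_gap: 0.0456
grip_force: 0.0
```

>>> jog_arm --series '[[[-1.5,-3,-4,0,0],[0,0,0,0,1],[0,0,0,0,1],[0,0,0,0,1],[0,0,0,0,1],[0,0,0,0,1]]]'

```text
time: 4.05
eef_pos: [0.5135, 0.2546, 0.0297]
ee_rot: [2.352, 2.082, 0.002]
contact_force: [-1.1, -2.0, 7.8]
finger_gap: 0.0237
grip_force: 30.0
```

>>> jog_arm --series '[[[0,0,25,0,1],[0,0,25,0,1],[0,0,20,3,1],[-3,-30,0,5,1],[-3,-40,0,5,1],[-4,-40,0,5,1],[-4,-40,0,0,1],[-4,-30,0,0,1],[0,-22,0,0,1],[0,0,0,0,1]]]'

```text
time: 5.05
eef_pos: [0.4945, 0.0477, 0.0982]
ee_rot: [2.003, 2.419, -0.005]
contact_force: [0.9, 0.3, -4.5]
finger_gap: 0.024
grip_force: 30.0
```

```bash
python3 - <<'E'
from h import *
s=sense();print(s["eef_pos"],s["contact_force"],s["finger_gap"]);r=s["ee_rot"];print(2*np.degrees(np.arctan2(r[1],r[0]))-90)
m=optics.camera_model("wrist")
import pickle;pickle.dump(m,open("m3.pkl","wb"))
im=optics.snapshot("wrist");cv2.imwrite("pics/w3.png",cv2.resize(im,(784,588),interpolation=cv2.INTER_CUBIC))
E
```

```text
[0.49453085 0.04769545 0.09817891] [ 0.85758931  0.3175222  -4.48983429] 0.023980813949697283
10.742190449110765
```

View pics/w3.png

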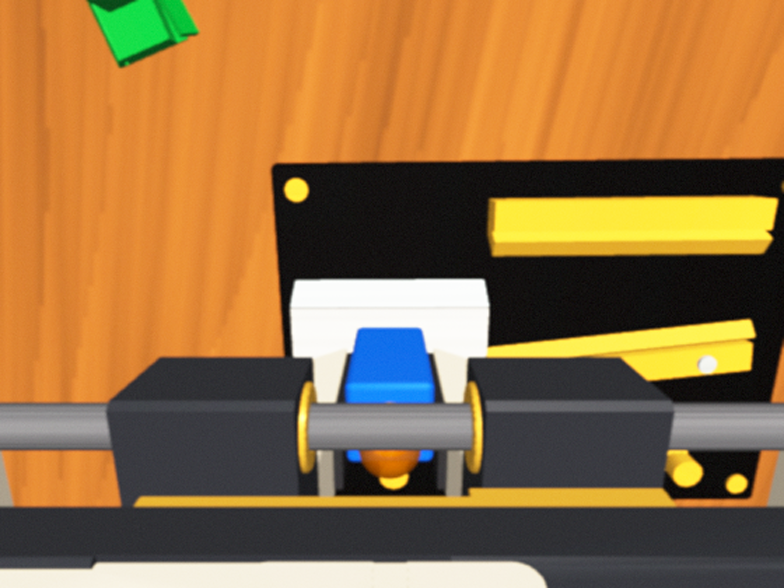

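The wrist view shows the carrier parallel to the panel in front of the mouth. The panel's corner is at (275,165), the dot at (296,190) and the rail's lip rear end at (495,255). The carrier's front bottom corner is at (487,281).

```bash
python3 - <<'E'
from h import *
import pickle
m=pickle.load(open("m3.pkl","rb"))
C=np.array([.5691,.0396]);y=np.radians(11.4);R=np.array([[np.cos(y),-np.sin(y)],[np.sin(y),np.cos(y)]])
print("cam",(-np.array(m["R"]).T@m["t"])[:2]@R-C@R)
f=lambda u,v,z:(((w("wrist",(u/1.4,v/1.4),z,m)[:2]-C)@R)*1000).round(1)
for n,a in dict(corner=(275,165,.018),dot=(296,190,.0185),edge_far=(780,158,.018),lip_r=(495,255,.031),lip_f=(768,253,.031),top_r=(490,198,.036),rail_ry=(755,320,.031),c_r=(293,281,.0685),c_f=(487,281,.0685)).items(): print(n,f(*a))
print("tcp",(sense()["eef_pos"][:2]-C)@R)
E
```

```text
cam [-0.07060831  0.09267933]
corner [-122.3   89.9]
dot [-113.5   78.8]
edge_far [103.8  90.4]
lip_r [-24.4  50.3]
lip_f [96.8 49.8]
top_r [-28.6  75.6]
rail_ry [96.6 18.6]
c_r [-107.6   48.3]
c_f [-34.7  47.5]
tcp [-0.07072252  0.02504708]
```

>>> jog_arm --series '[[[-0.4,2,-15,0.5,1],[0,0,-15,0,1],[0,0,-12,0,1],[0,0,-3,0,1],[0,0,0,0,1]]]'

```text
time: 5.6
eef_pos: [0.4944, 0.0549, 0.0534]
ee_rot: [-1.985, -2.434, 0.001]
contact_force: [0.1, -0.2, -4.1]
finger_gap: 0.0238
grip_force: 30.0
```

>>> jog_arm --series '[[[0,0,-2,0,1],[0,0,0,0,1]]]'

```text
time: 5.8
eef_pos: [0.495, 0.0544, 0.052]
ee_rot: [1.986, 2.433, 0.001]
contact_force: [0.4, -0.3, -4.0]
finger_gap: 0.0238
grip_force: 30.0
```

>>> jog_arm --series '[[[0,-2,-2,0,1],[0,0,-1,0,1],[0,0,0,0,1]]]'

```text
time: 6.1
eef_pos: [0.4947, 0.052, 0.0486]
ee_rot: [1.987, 2.433, -0.0]
contact_force: [-0.0, 0.5, -3.9]
finger_gap: 0.0239
grip_force: 30.0
```

>>> jog_arm --series '[[[0,0,-1,0,1],[0,0,0,0,1]]]'

```text
time: 6.3
eef_pos: [0.4948, 0.0523, 0.0477]
ee_rot: [1.987, 2.434, 0.0]
contact_force: [-0.2, 0.2, -3.5]
finger_gap: 0.0239
grip_force: 30.0
```

Touching about now. I'll lower a little more, then open to let it settle flat, and regrip.

>>> jog_arm --series '[[[0,0,-1,0,1],[0,0,0,0,1]]]'

```text
time: 6.5
eef_pos: [0.4948, 0.0523, 0.0476]
ee_rot: [1.986, 2.433, -0.0]
contact_force: [-3.6, -1.2, 12.3]
finger_gap: 0.0237
grip_force: 30.0
```

>>> jog_arm --series '[[[0,0,0,0,0.3],[0,0,0,0,0.3],[0,0,0,0,0.3]]]'

```text
time: 6.8
eef_pos: [0.495, 0.0524, 0.0468]
ee_rot: [1.986, 2.434, 0.001]
contact_force: [-0.1, -0.0, -0.3]
finger_gap: 0.0316
grip_force: 0.0
```

```bash
python3 - <<'E'
from h import *
m=optics.camera_model("wrist")
import pickle;pickle.dump(m,open("m4.pkl","wb"))
s=sense();print(s["eef_pos"],s["contact_force"],s["finger_gap"])
im=optics.snapshot("wrist");cv2.imwrite("pics/w4.png",cv2.resize(im,(784,588),interpolation=cv2.INTER_CUBIC))
E
```

```text
[0.49496446 0.05239439 0.04679755] [-0.14633481 -0.00721098 -0.33235762] 0.03157239300455342
```

View pics/w4.png

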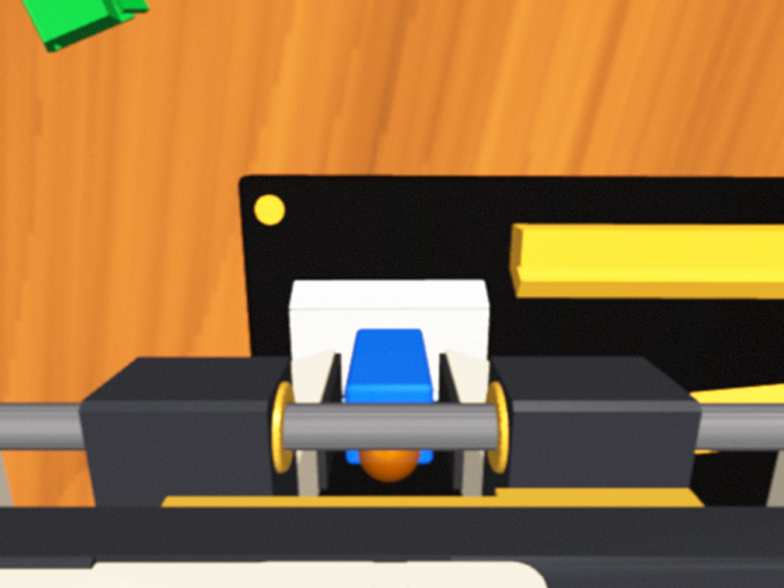

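The carrier stands flat and square: its +y bottom edge runs along row 281 and its front corner is at (488,281). The rail's lip rear end is at (517,297).

```bash
python3 - <<'E'
from h import *
import pickle
m=pickle.load(open("m4.pkl","rb"))
C=np.array([.5691,.0396]);y=np.radians(11.4);R=np.array([[np.cos(y),-np.sin(y)],[np.sin(y),np.cos(y)]])
f=lambda u,v,z:(((w("wrist",(u/1.4,v/1.4),z,m)[:2]-C)@R)*1000).round(1)
for n,a in dict(corner=(242,178,.018),dot=(270,210,.0185),far=(780,178,.018),lip_r=(517,297,.031),lip_f=(780,297,.031),c_r=(291,281,.018),c_f=(488,281,.018),pt=(388,358,.082)).items(): print(n,f(*a))
print("tcp",(sense()["eef_pos"][:2]-C)@R)
E
```

```text
corner [-122.6   90. ]
dot [-113.3   78.9]
far [68.2 90.6]
lip_r [-25.5  50.1]
lip_f [66.9 50.3]
c_r [-107.1   52.6]
c_f [-33.4  52.8]
pt [-70.7  47.6]
tcp [-0.07023885  0.02722169]
```

>>> jog_arm --series '[[[0,0,0,0,1],[0,0,0,0,1],[0,0,0.5,0,1],[8,1.8,0,0,1],[8,1.8,0,0,1],[8,1.8,0,0,1],[0,0,0,0,1]]]'

```text
time: 7.55
eef_pos: [0.5204, 0.0583, 0.0472]
ee_rot: [1.987, 2.433, 0.002]
contact_force: [-1.0, -0.3, -3.7]
finger_gap: 0.024
grip_force: 30.0
```

>>> jog_arm --series '[[[8,1.9,0,0,1],[8,1.9,0,0,1],[8,1.9,0,0,1],[0,0,0,0,1]]]'

```text
time: 7.95
eef_pos: [0.5442, 0.0639, 0.0473]
ee_rot: [1.986, 2.433, 0.002]
contact_force: [0.1, -0.7, -4.4]
finger_gap: 0.0238
grip_force: 30.0
```

>>> jog_arm --series '[[[0,0,-0.8,0,1],[0,0,0,0,0.3],[0,0,0,0,0.3],[0,0,-4,0,0.3],[0,0,0,0,0.3]]]'

```text
time: 8.45
eef_pos: [0.5423, 0.0632, 0.0419]
ee_rot: [-1.987, -2.433, 0.001]
contact_force: [-0.1, 0.3, -0.2]
finger_gap: 0.0324
grip_force: 0.0
```

>>> jog_arm --series '[[[3.9,0.8,0,0,0.3],[3.9,0.8,0,0,0.3],[3.9,0.8,0,0,0.3],[3.9,0.8,0,0,0.3],[3.9,0.8,0,0,0.3]]]'

```text
time: 8.95
eef_pos: [0.5625, 0.0674, 0.0423]
ee_rot: [-1.987, -2.434, 0.0]
contact_force: [-1.2, 0.0, -0.3]
finger_gap: 0.0322
grip_force: 0.7
```

>>> jog_arm --series '[[[3.9,0.8,0,0,0.3],[3.9,0.8,0,0,0.3],[3.9,0.8,0,0,0.3],[3.9,0.8,0,0,0.3],[0,0,0,0,0.3]]]'

```text
time: 9.45
eef_pos: [0.5786, 0.0709, 0.0425]
ee_rot: [1.987, 2.433, 0.001]
contact_force: [0.7, 1.2, -0.0]
finger_gap: 0.032
grip_force: 0.0
```

>>> jog_arm --series '[[[2,0.4,0,0,0.3],[2,0.4,0,0,0.3],[0,0,0,0,0.3]]]'

```text
time: 9.75
eef_pos: [0.5818, 0.0717, 0.0424]
ee_rot: [-1.986, -2.434, -0.0]
contact_force: [-1.7, 0.8, 0.6]
finger_gap: 0.0322
grip_force: 0.8
```

>>> jog_arm --series '[[[1.5,0.3,0,0,0.3],[1.5,0.3,0,0,0.3],[0,0,0,0,0.3]]]'

```text
time: 10.05
eef_pos: [0.5847, 0.0723, 0.0423]
ee_rot: [-1.986, -2.434, -0.0]
contact_force: [-2.7, 1.9, -0.3]
finger_gap: 0.032
grip_force: 1.4
```

>>> jog_arm --series '[[[1.5,0.3,0,0,0.3],[1,0.2,0,0,0.3],[0,0,0,0,0.3]]]'

```text
time: 10.35
eef_pos: [0.5873, 0.0726, 0.0423]
ee_rot: [-1.986, -2.434, -0.0]
contact_force: [-3.1, 1.3, 0.2]
finger_gap: 0.0321
grip_force: 1.6
```

>>> jog_arm --series '[[[1,0.2,0,0,0.3],[1,0.2,0,0,0.3],[0,0,0,0,0.3]]]'

```text
time: 10.65
eef_pos: [0.5896, 0.0728, 0.0424]
ee_rot: [1.986, 2.433, 0.0]
contact_force: [-2.4, 1.6, -1.0]
finger_gap: 0.0321
grip_force: 1.4
```

>>> jog_arm --series '[[[1,0.2,0,0,0.3],[1,0.2,0,0,0.3],[0,0,0,0,0.3]]]'

```text
time: 10.95
eef_pos: [0.5915, 0.0733, 0.0424]
ee_rot: [1.987, 2.434, 0.0]
contact_force: [-2.6, 0.3, -0.4]
finger_gap: 0.0323
grip_force: 1.3
```

>>> jog_arm --series '[[[1,0.2,0,0,0.3],[1,0.2,0,0,0.3],[0,0,0,0,0.3]]]'

```text
time: 11.25
eef_pos: [0.5935, 0.0738, 0.0424]
ee_rot: [1.987, 2.434, 0.0]
contact_force: [-2.5, 1.5, 0.3]
finger_gap: 0.0324
grip_force: 1.5
```

>>> jog_arm --series '[[[1,0.2,0,0,0.3],[1,0.2,0,0,0.3],[0,0,0,0,0.3]]]'

```text
time: 11.55
eef_pos: [0.5952, 0.0741, 0.0424]
ee_rot: [-1.986, -2.434, 0.0]
contact_force: [-3.9, 1.6, 1.0]
finger_gap: 0.0322
grip_force: 2.2
```

>>> jog_arm --series '[[[1,0.2,0,0,0.3],[1,0.2,0,0,0.3],[0,0,0,0,0.3]]]'

```text
time: 11.85
eef_pos: [0.596, 0.0744, 0.0423]
ee_rot: [-1.985, -2.433, 0.003]
contact_force: [-8.4, 1.2, 4.8]
finger_gap: 0.0323
grip_force: 4.3
```

>>> jog_arm --series '[[[1,0.2,0,0,0.3],[1,0.2,0,0,0.3],[0,0,0,0,0.3]]]'

```text
time: 12.15
eef_pos: [0.5968, 0.0745, 0.0422]
ee_rot: [-1.985, -2.432, 0.006]
contact_force: [-12.5, 0.2, 9.3]
finger_gap: 0.0321
grip_force: 6.6
```

>>> jog_arm --series '[[[0.4,0.6,0,0,0.3],[0.4,0.6,0,0,0.3],[0,0,0,0,0.3]]]'

```text
time: 12.45
eef_pos: [0.5969, 0.0745, 0.0422]
ee_rot: [-1.985, -2.432, 0.01]
contact_force: [-16.5, -3.2, 12.4]
finger_gap: 0.0321
grip_force: 8.4
```

>>> jog_arm --series '[[[0,0,0,0,0.3],[0,0,0,0,0.3]]]'

```text
time: 12.65
eef_pos: [0.5969, 0.0746, 0.0422]
ee_rot: [-1.985, -2.432, 0.01]
contact_force: [-16.2, -2.9, 13.1]
finger_gap: 0.0321
grip_force: 8.4
```

>>> jog_arm --series '[[[-2,-0.4,0,0,0.3],[-2,-0.4,0,0,0],[-1,-0.2,0,0,0],[0,0,0,0,0],[0,0,0,0,0]]]'

```text
time: 13.15
eef_pos: [0.5957, 0.075, 0.0425]
ee_rot: [1.986, 2.433, 0.001]
contact_force: [-0.4, -0.6, -0.2]
finger_gap: 0.046
grip_force: 0.0
```

>>> jog_arm --series '[[[4,0.8,0,0,0],[0,0,0,0,0],[0,0,15,0,0],[0,0,30,0,0],[0,0,40,0,0],[0,0,40,0,0],[0,-20,40,0,0],[-30,-20,30,0,0],[-30,0,0,0,0],[0,0,0,0,0]]]'

```text
time: 14.15
eef_pos: [0.5365, 0.0359, 0.2396]
ee_rot: [1.985, 2.433, -0.001]
contact_force: [0.1, -0.3, 0.4]
finger_gap: 0.0463
grip_force: 0.0
```

```bash
python3 - <<'E'
from h import *
s=sense();print(s["time"],s["eef_pos"],s["contact_force"])
a=optics.snapshot("wrist");b=optics.snapshot("scene")
b=cv2.resize(b[160:320,210:420],(525,400),interpolation=cv2.INTER_CUBIC)
cv2.imwrite("pics/e.png",b)
E
```

```text
14.15 [0.53646297 0.03585528 0.23955313] [ 0.123379   -0.30722675  0.38689714]
```

View pics/e.png

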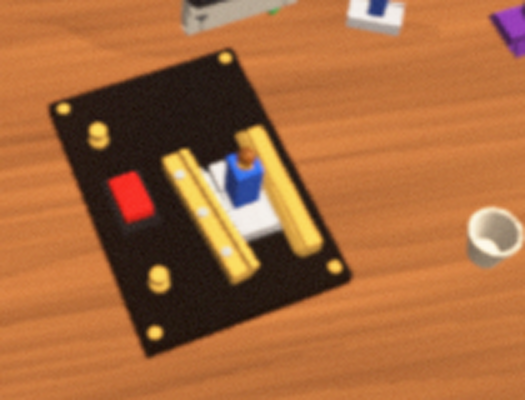

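The carrier sits between the two rails at about (243,190), and the gripper is clear. The red rocker and the crucible haven't moved.

```bash
python3 -c "
from station import robot
print(robot.sign_off())"
```

```text
the job is handed in; nothing more can be done
None
```

The carrier is wedged between the rails, pushed home along the way with about 16.5 N and let go. The red switch was not touched, the arm is clear, and the job was handed in at about 14 s.

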